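# Withdraw the T-headed interlock key and hang it on its rack

### The arm

A 7-joint arm with a two-finger parallel gripper is mounted at the origin on a cart in front of the work surface, level with it; the furniture and walls round the work are solid. World frame = base frame: x ahead of the robot, y to its left, z up, the work surface at z = 0. Lengths are in m, angles in rad, forces in N, time in s.
With the tool pointing down it reaches from about 0.425 to 0.925 m from the base axis. Payload 6.8 kg.
Tool frame: the origin (TCP) lies on the front face of the gripper's body, between the roots of the fingers; the fingertips stand 73 mm ahead of it and the grasp point (between the pads) lies 54 mm ahead of it; z points along the fingers, y is the direction in which the jaws open and shut (so a half turn about z gives the same grasp; the last joint's range is limited). The gripper opens to 85 mm and grips with 20 to 120 N. Pads are 22 mm wide; open, the fingers measure 114 mm over their backs; the gripper's body (76 mm by 85 mm) begins 54 mm behind the grasp point. The pads swing forward as they close: fully open they stand 13 mm farther back than shut.
Start: joints at [1.212, 0.477, 0.022, 1.555, -0.011, 1.109, -0.083], TCP at [0.168, -0.654, 0.304] pointing down, gripper open.
Joint ranges: [-2.96, 2.96], [-0.34, 2.1], [-1.41, 1.46], [0.24, 2.44], [-1.37, 4.51], [0.17, 1.92], [-2.96, 2.96]. Speed limits (rad/s): [2.39, 2.39, 3.14, 3.14, 3.14, 3.14, 3.14].

### API

Orientations are given as a rotation vector (axis times angle).
In Python, from bench import * gives the robot as it stands.
- The arm moves only by the tool jog_arm, never from a script. Its argument "plan" is a list of rows, each a list of 2 entries, a list of its own where there are three numbers: the shift along the world's x, y, z in cm, then the turn about the world's z in rad. In form: [[[tx, ty, tz], twist], ...]. A call has 1 to 12 rows; each row shifts and turns the commanded pose from where the row before left it; what a row does not reach is not made up. A row lasts 1/10 s, in which the tool goes at most 50 mm and 8.59 degrees, less where a joint would pass 70% of its speed; a pose out of reach is approached as far as the arm can. A call is refused whole if a number of a shift passes 5 or a number of a turn 0.15, either way. A call with a gripper value outside its range is refused whole. "hand" is the finger opening in cm, from 0 to 8.54, set as the call begins (left out, the last holds). The fingers move at their own pace and stop on an object; "grip_force" is the grip in N (left out, the last holds). Time passes only in rows, so rows that do not move let the fingers close. It gives the time, the measured TCP pose, the force and the opening at its end, in the units of the state.
- get_obs(): the state, without advancing time (a new reading comes with each control period).
- grab_frame(name): name is "scene" or "top" or "wrist"; returns the picture (480x640x3 uint8, red, green, blue); there is no depth.
- get_calibration(name): a dict with "intrinsics" (3x3 intrinsics, pixels), "k1" (the pictures are not rectified: a ray, as slopes to the right and down, at radius r is drawn at 1 + k1 r^2 times it, then the intrinsics apply), "xyz" and "orientation" of the camera in the world. Camera axes: x right, y down, z forward; pixel columns grow to the right and rows downward; lengths in m; the calibration is good to about 2 mm. A picture is of the moment at which its call begins: read the wrist's pose just before it. get_calibration takes no time and is no camera call; for the wrist camera it gives the pose at the moment of the call.
- hand_in(): hands the job in, once; it reports no verdict.
The state is a dict: "clock": time; "joints": joint angles; "qvel": joint speeds; "tau": joint torques, N m; "tcp_pos": TCP position; "orientation": TCP orientation; "contact_force": force on the tool from outside, world axes, zero at the start; "moment": the same for the moment, N m; "grip_width": finger opening in m.
Only numpy, scipy, OpenCV 4.12 (cv2) and the standard library are available. Lean on these libraries where they do the work, as an engineer would, in place of code of your own. Each camera call takes 0.05 s, during which the arm holds its last target. There are 200 camera calls.

### The job

The interlock key must come out of the sloping grey box before anyone works on the test equipment: turn the key in place until its cross-bar lines up with the slot in the guard plate, draw it straight out, square to the sloping plate, and hang it upright by its collar on the two-prong key rack, behind the upturned prong tips. Leave the masking tape roll, the loupe, the pen-shaped cleaner and the power brick where they are.

Things in the scene. Friction and masses are not known exactly. Their poses are not given: they have to be found in the camera images.
- key_grip (a point): middle of the loose key's flat black handle (12 mm thick along x, 56 mm long along y, 40 mm high along z; z points along the shaft from foot to handle). Along z from here: handle top +20 mm, collar top -20, collar underside -26, cross-bar top -56, foot -68. The cross-bar lies in line with the handle, along y.
- key: the whole key, 88 mm long, about 0.13 to 0.25 kg: handle, steel collar 28 mm across and 6 mm thick, 12 mm round shaft, steel cross-bar 12 x 56 x 12 mm at the foot. Origin under the collar, axes as key_grip. At first the collar lies on the guard plate with the cross-bar under the plate, 50 to 115 degrees out of line with the slot; it turns freely either way, half a turn makes no difference.
- slot (a point): centre of the slot, on the upper face of the interlock box's guard plate. z: the plate's outward normal, tilted 30 degrees from vertical towards the box's front; x: up the slope; y: level, the long direction of the slot. Slot 70 mm long (y), 18 mm wide (x); plate 6 mm thick, about 90 mm above the worktop here; below it an empty space 46 mm deep.
- interlock_box: the fixed grey box, 110 x 104 x 56 mm, with bright guard plate, held tilted on a dark desk stand; its origin and axes are those of the slot
- rack_seat (a point): place of the key's collar on the key rack: on the tops of the two level prongs, in the middle of the 18 mm gap between them, 100 mm above the worktop. x points from the open prong tips to the upright at the back, y across the prongs, z up. Hung, the shaft stands in the gap and the collar's underside lies on the prongs; the handle may face any way round.
- key_rack: the fixed metal key rack, origin under the seat. Prongs 12 mm wide, 8 mm thick; their tips are turned up 5 mm, from 28 to 34 mm in front of the seat; the upright, 60 mm wide, begins 30 mm behind the seat and stands 8 mm above the prongs. Base plate 110 x 90 x 8 mm, reaching 50 mm in front of the seat.
- masking_roll: roll of masking tape lying flat, 104 mm across, 25 mm high; bystander; origin under its centre
- loupe: small white loupe with black top, 30 x 34 x 16 mm; bystander; origin under its centre
- click_cleaner: white pen-shaped cleaner, 174 mm long, 15 mm thick, lying down; bystander; origin under its middle
- power_brick: black power supply brick 46 x 105 x 30 mm; bystander; origin under its centre
Things that resemble listed ones, but are neither listed nor needed, are in the scene too. What is shaped like the key but blue or brown is not meant.

How it is judged:
On the way, in this order (a step that is already met when the one before it is completed fails the run):
1. the key's cross-bar is turned into line with the slot while it is still under the guard plate (angle between the y axis of key_grip and the y axis of slot, either way round below 0.17 rad and z of key_grip in the frame of slot below 0.055 m), for 0.1 s.
2. the key is drawn out: its foot is clear of the guard plate (z of key_grip in the frame of slot above 0.07 m), for 0.1 s.
At the end, for the whole second after the job is handed in: the key hangs upright (within 8 degrees), collar on both prongs between tips and upright (handle's middle 21 to 30 mm above the prong tops, within about 20 mm of the seat along the prongs, 10 mm across); bystanders within 40 mm of where they lay (z of key_grip in the frame of rack_seat between 0.021 and 0.03 m and x of key_grip in the frame of rack_seat between -0.021 and 0.023 m and y of key_grip in the frame of rack_seat between -0.01 and 0.01 m and angle between key_grip's own z axis and vertical below 0.15 rad and contact force between key and key_rack above 0.3 N); the robot touches nothing.
It fails at once if a bystander is displaced by more than 40 mm (distance of any of masking_roll, loupe, click_cleaner, power_brick from where it was at the start of the episode above 0.04 m).
It also fails if it takes over 53 s, if anything falls off the work surface, if the arm or the gripper's body presses on something with over 40 N, if the wrist force passes 120 N, or if a joint passes its speed limit or range.

## Working session

There is one attempt and no reset: what is moved stays moved. The work goes in short steps, Python scripts to look and compute and a tool call to move; the robot and the scene stay as the last step left them, time stands still between calls to the robot, and variables do not carry over. Pictures are saved under pics/ and viewed, about 8 in all and at most 12, crops included, and the job is handed in when it is done.

Besides the shell and the picture viewer there is one more tool, called after "Request:" by a JSON object that holds its "fn" and its "kwargs". jog_arm: Moves the arm, as the interface text tells. Its arguments: {"type":"object","properties":{"plan":{"type":"array","items":{"type":"array"}},"hand":{"type":"number"},"grip_force":{"type":"number"}},"required":["plan"]}

```bash
mkdir -p pics; cat > h.py <<'E'
from bench import *
import numpy as np, cv2
from scipy.spatial.transform import Rotation as R
def calmat(c):
    o=np.array(c["orientation"],float)
    Rm=o if o.shape==(3,3) else R.from_rotvec(o).as_matrix()
    return np.array(c["intrinsics"]),c["k1"],np.array(c["xyz"]),Rm
def ray(c,u,v):
    K,k1,t,Rm=calmat(c)
    d=np.linalg.solve(K,[u,v,1.]);rd=np.hypot(d[0],d[1]);r=rd
    for _ in range(20): r=rd/(1+k1*r*r)
    s=r/rd if rd>0 else 1
    w=Rm@np.array([d[0]*s,d[1]*s,1]); return t,w/np.linalg.norm(w)
def onz(c,u,v,z):
    t,w=ray(c,u,v); return t+w*(z-t[2])/w[2]
def proj(c,P):
    K,k1,t,Rm=calmat(c); p=Rm.T@(np.array(P,float)-t); a=p[:2]/p[2]; a=a*(1+k1*(a@a))
    return (K@[a[0],a[1],1])[:2]
def tri(rays):
    A=np.zeros((3,3));b=np.zeros(3)
    for t,w in rays:
        M=np.eye(3)-np.outer(w,w);A+=M;b+=M@t
    return np.linalg.solve(A,b)
E
python3 - <<'E'
from h import *
import json,pickle
o=get_obs();print({k:np.round(v,3).tolist() for k,v in o.items()})
cal={}
for n in["scene","top","wrist"]:
    cal[n]=get_calibration(n);im=grab_frame(n);cv2.imwrite(f"pics/{n}0.png",im[:,:,::-1]);print(n,cal[n])
pickle.dump(cal,open("cal.pkl","wb"))
E
```

```text
{'clock': 0.0, 'joints': [1.212, 0.478, 0.022, 1.557, -0.012, 1.109, -0.083], 'qvel': [-0.001, -0.001, 0.001, -0.001, 0.001, 0.001, -0.002], 'tau': [-0.001, -59.645, 1.607, -28.12, 0.012, 0.009, 0.0], 'tcp_pos': [0.167, -0.653, 0.303], 'orientation': [-3.115, -0.393, 0.001], 'contact_force': [0.177, 0.515, 0.145], 'moment': [0.028, 0.035, 0.009], 'grip_width': 0.085}
scene {'intrinsics': array([[480.52423525,   0.        , 326.15645623],
       [  0.        , 480.52423525, 233.79151094],
       [  0.        ,   0.        ,   1.        ]]), 'k1': -0.09483797071146748, 'xyz': array([0.16068444, 0.65017364, 0.68301284]), 'orientation': array([-0.71570466,  2.57477639, -1.13620915])}
top {'intrinsics': array([[510.31811109,   0.        , 322.09567295],
       [  0.        , 510.31811109, 241.2416888 ],
       [  0.        ,   0.        ,   1.        ]]), 'k1': 0.04082646436768237, 'xyz': array([0.42398921, 0.12449684, 1.06732663]), 'orientation': array([-2.16385497,  2.16012443, -0.1084075 ])}
wrist {'intrinsics': array([[371.00089698,   0.        , 318.31521762],
       [  0.        , 371.00089698, 244.38265746],
       [  0.        ,   0.        ,   1.        ]]), 'k1': -0.0443963252746378, 'xyz': array([ 0.24560688, -0.63199811,  0.37335664]), 'orientation': array([ 2.27234954, -1.7617311 , -0.28626915])}
```

View pics/scene0.png

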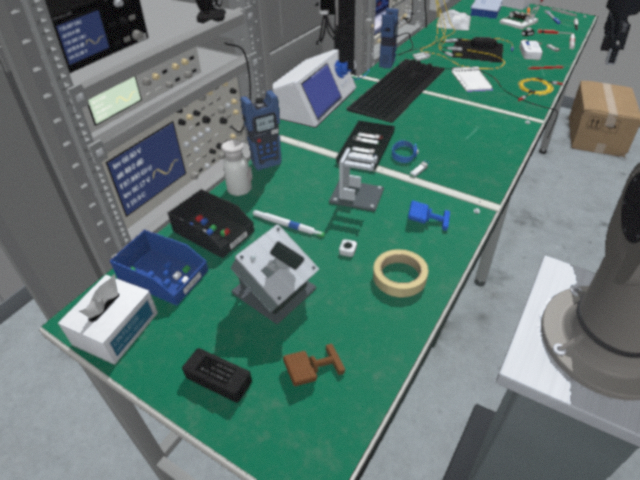

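View pics/top0.png

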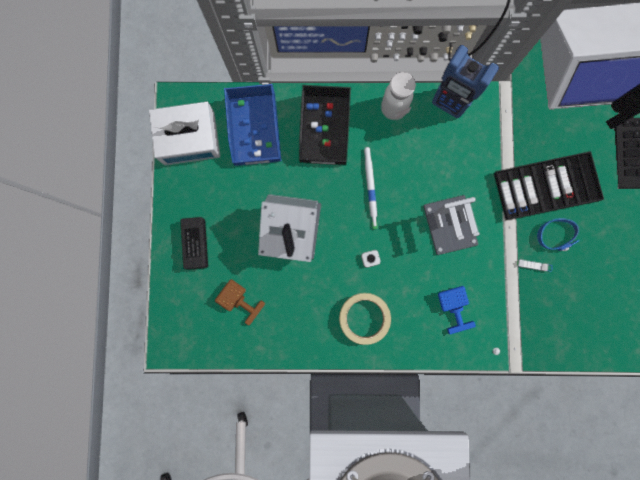

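The scene view shows the grey box with the black-handled key at about (285,255). The rack is at (355,185), the tape at (400,272), the loupe at (347,248), the cleaner at (288,222) and the brick at (217,373). In the top view the box is at (290,230), the black handle at (289,240), the rack at (453,222).

Key candidates:
- Black handle in the box, top (289,240): this is the one meant, because it is black and sits in the guard plate.
- Brown lying key, top (237,300): a decoy.
- Blue lying key, top (456,310): a decoy.

I'll confirm with an enlarged crop.

```bash
python3 - <<'E'
import cv2,numpy as np
t=cv2.imread("pics/top0.png");s=cv2.imread("pics/scene0.png")
f=lambda im,x,y,w,h:cv2.resize(im[y:y+h,x:x+w],(400,300),interpolation=cv2.INTER_CUBIC)
a=np.hstack([f(t,245,185,100,75),f(s,225,220,100,75)]);b=np.hstack([f(t,405,185,100,75),f(s,310,140,100,75)])
cv2.imwrite("pics/crop1.png",np.vstack([a,b]))
E
```

```text
(no output)
```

View pics/crop1.png

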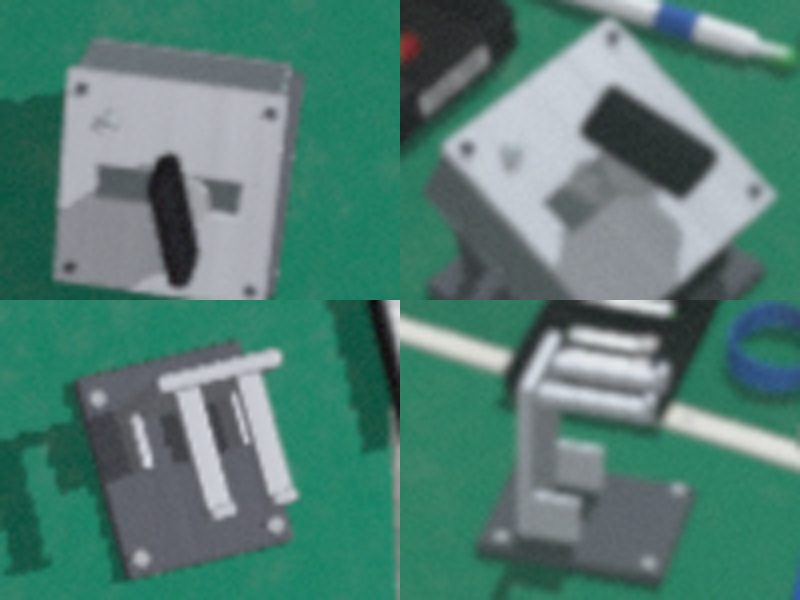

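The crop confirms the black-handled key sitting in the box's guard plate, with the slot running level across it and the handle about 90° out. Top-crop screw holes are at (81,89), (270,113), (250,291) and (69,267). The rack's prong tips are at about (220,510) and (285,495), and its upright bar runs from (162,383) to (282,357). The box front faces the robot.

```bash
python3 - <<'E'
from h import *
import pickle
cal=pickle.load(open("cal.pkl","rb"));T,S=cal["top"],cal["scene"]
def tp(x,y,ox=245,oy=185): return ((x+.5)/4-.5+ox,(y+.5)/4-.5+oy)
def pt(a,b): 
    r=[ray(T,*a),ray(S,*b)];p=tri(r)
    return p,[np.round(proj(T,p)-a,1).tolist()]
P={}
for n,a,b in[("TL",(81,89),(66,148)),("TR",(270,113),(213,38)),("BR",(250,291),(355,190))]:
    P[n],e=pt(tp(*a),tp(*b,225,220));print(n,P[n].round(4),e)
n=np.cross(P["BR"]-P["TR"],P["TL"]-P["TR"]);n/=np.linalg.norm(n);n*=np.sign(n[2]);c=(P["TL"]+P["BR"])/2
print("normal",n.round(3),"tilt",np.degrees(np.arccos(n[2])),"centre",c.round(4),"yaw of TL-TR",np.degrees(np.arctan2(*(P["TL"]-P["TR"])[[0,1]])))
# slot ends on the plane from top view
def onpl(C,px):
    t,w=ray(C,*px);return t+w*((c-t)@n)/(w@n)
e1,e2=onpl(T,tp(97,183)),onpl(T,tp(242,198));print("slot ends",e1.round(4),e2.round(4),(e1+e2)/2,np.linalg.norm(e1-e2))
for a in [(250,291),(69,267)]: print(onpl(T,tp(*a)).round(4))
# handle: black mask
for nm,C,im,(x,y,w,h) in[("top",T,"top0",(275,215,28,45)),("scene",S,"scene0",(268,238,40,36))]:
    I=cv2.imread(f"pics/{im}.png")[y:y+h,x:x+w].max(2)<50
    k,l,st,ce=cv2.connectedComponentsWithStats(I.astype(np.uint8))
    j=1+st[1:,4].argmax();ys,xs=np.where(l==j);print(nm,st[j],ce[j]+[x,y],[np.round(v,1).tolist() for v in cv2.boxPoints(cv2.minAreaRect(np.c_[xs+x,ys+y].astype(np.float32)))])
    pickle.dump(ce[j]+[x,y],open(nm+".p","wb"))
p,e=pt(pickle.load(open("top.p","rb")),pickle.load(open("scene.p","rb")));print("handle centre approx",p.round(4),e)
# rack
q=lambda x,y:tp(x,y,405,110)  # y given in whole mosaic
pass
r=lambda x,y,z:onz(T,*tp(x,y-300,405,185),z)
for nm,v in dict(tipL=r(220,512,.105),tipR=r(287,497,.105),barL=r(160,385,.108),barR=r(283,357,.108),base_BL=r(132,580,.008),base_BR=r(295,537,.008),base_TL=r(77,381,.008),base_TR=r(240,343,.008)).items(): print(nm,v.round(4))
E
```

```text
TL [0.5929 0.2408 0.1146] [[-0.0, -0.1]]
TR [0.5814 0.1511 0.1134] [[0.1, 0.1]]
BR [0.5006 0.1619 0.0675] [[0.0, 0.0]]
normal [-0.488  0.05   0.872] tilt 29.36066339073386 centre [0.5467 0.2013 0.0911] yaw of TL-TR 7.2955891501910815
slot ends [0.5509 0.2351 0.0915] [0.5437 0.1652 0.0915] [0.5473335  0.20015045 0.091478  ] 0.07033401901546403
[0.5007 0.162  0.0676]
[0.5123 0.2509 0.0689]
top [  7   9  12  32 211] [287.55450237 239.22748815] [[280.20001220703125, 225.6999969482422], [287.8999938964844, 223.8000030517578], [295.3999938964844, 253.60000610351562], [287.6000061035156, 255.60000610351562]]
scene [  5   8  24  21 104] [284.23076923 256.06730769] [[271.70001220703125, 252.5], [276.29998779296875, 245.5], [298.70001220703125, 260.5], [294.1000061035156, 267.3999938964844]]
handle centre approx [0.5328 0.1982 0.1098] [[-0.3, -0.5]]
tipL [ 0.5357 -0.1274  0.105 ]
tipR [ 0.5429 -0.159   0.105 ]
barL [ 0.596 -0.1    0.108]
barR [ 0.6094 -0.1582  0.108 ]
base_BL [ 0.5114 -0.1066  0.008 ]
base_BR [ 0.534 -0.191  0.008]
base_TL [ 0.616  -0.0802  0.008 ]
base_TR [ 0.6362 -0.1655  0.008 ]
```

Measured so far:
- **Slot:** centre near (0.547, 0.2005, 0.091), y axis at azimuth 83.5°.
- **Handle:** azimuth about 14°, so it needs roughly +70° about the plate normal.
- **Rack seat:** near (0.571, -0.1365, 0.100), x axis at azimuth 13.5°.

The tool's yaw already matches the handle, so I'm moving now.

Request:
{"fn": "jog_arm", "kwargs": {"plan": [[[3,2.5,0],0],[[3,2.5,0],0],[[3,2.5,0],0],[[3,2.5,0],0],[[3,2.5,0],0],[[3,2.5,0],0],[[3,2.5,0],0],[[3,2.5,0],0],[[3,2.5,0],0],[[3,2.5,0],0],[[0.5,3.5,0],0],[[0.5,3.5,0],0]], "hand": 8.54, "grip_force": 20}}

```text
clock: 1.35
tcp_pos: [0.4783, -0.3323, 0.3034]
orientation: [-3.116, -0.394, 0.001]
contact_force: [-0.3, -0.3, 0.6]
grip_width: 0.0859
```

Request:
{"fn": "jog_arm", "kwargs": {"plan": [[[0.3,3.5,0],0],[[0.3,3.5,0],0],[[0.3,3.5,0],0],[[0.3,3.5,0],0],[[0.3,3.5,0],0],[[0.3,3.5,0],0],[[0.3,3.5,0],0],[[0.3,3.5,0],0],[[0.3,3.5,0],0],[[0.3,3.5,0],0],[[0,0,0],0],[[0,0,0],0]]}}

```text
clock: 2.55
tcp_pos: [0.5074, 0.0168, 0.3037]
orientation: [3.116, 0.396, -0.001]
contact_force: [0.1, -0.1, 0.3]
grip_width: 0.0853
```

Request:
{"fn": "jog_arm", "kwargs": {"plan": [[[0.4,3.1,0],0],[[0.4,3.1,0],0],[[0.4,3.1,0],0],[[0.4,3.1,0],0],[[0.3,3.1,0],0],[[0.3,3.1,0],0],[[0,0,0],0],[[0,0,0],0]], "hand": 3.4}}

```text
clock: 3.35
tcp_pos: [0.5298, 0.2011, 0.3035]
orientation: [3.116, 0.392, -0.001]
contact_force: [-0.5, -0.3, 0.0]
grip_width: 0.0344
```

```bash
python3 - <<'E'
from h import *
import pickle
o=get_obs();print({k:np.round(o[k],4).tolist() for k in("clock","tcp_pos","orientation","joints","grip_width")})
c=get_calibration("wrist");im=grab_frame("wrist").copy();pickle.dump(c,open("w1.pkl","wb"))
cv2.imwrite("pics/w1raw.png",im[:,:,::-1])
a=np.radians(6.5);y=np.array([np.sin(a),np.cos(a),0]);h=np.array([np.cos(a),-np.sin(a),0]);n=-.5*h+.866*np.array([0,0,1]);x=.866*h+.5*np.array([0,0,1])
s=np.array([.547,.2005,.0912])
for p in [s+35*.001*y,s-35*.001*y,s+.046*n,s+.026*n]+[s+i*.035*y+j*.009*x for i in(1,-1) for j in(1,-1)]:
    u=proj(c,p);cv2.circle(im,(int(u[0]),int(u[1])),3,(255,0,0),-1)
cv2.imwrite("pics/w1.png",im[:,:,::-1])
E
```

```text
{'clock': 3.35, 'tcp_pos': [0.5298, 0.2011, 0.3035], 'orientation': [3.1162, 0.392, -0.0011], 'joints': [-0.139, 0.3318, -0.4146, 1.7965, 0.1528, 1.0457, -1.931], 'grip_width': 0.0344}
```

View pics/w1.png

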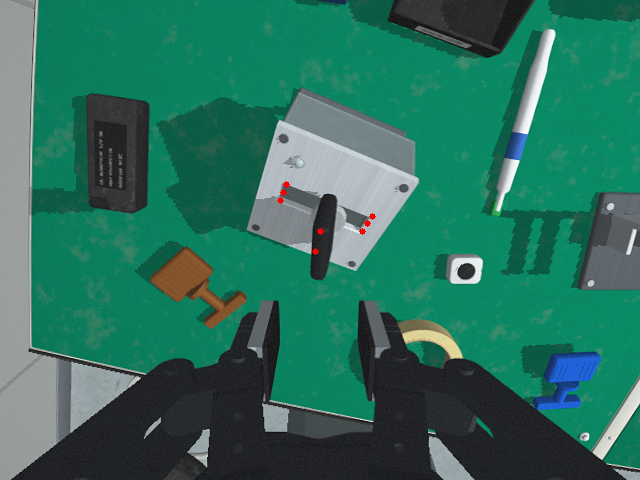

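The overlay agrees with the picture: slot ends at about (285,190) and (370,222), handle between (325,195) and (318,278), parallel to the pads. I'm descending with loosely open jaws, then turning them as a wrench.

Request:
{"fn": "jog_arm", "kwargs": {"plan": [[[0,0.1,-3],0],[[0,0,-3],0],[[0,0,-2.4],0],[[0,0,-1.5],0],[[0,0,-1.5],0],[[0,0,-1],0],[[0,0,0],0],[[0,0,0],0]]}}

```text
clock: 4.2
tcp_pos: [0.5299, 0.2032, 0.1804]
orientation: [-3.117, -0.393, -0.001]
contact_force: [-0.0, -0.5, -0.9]
grip_width: 0.0341
```

Request:
{"fn": "jog_arm", "kwargs": {"plan": [[[0,0,0],0.12],[[0,0,0],0.12],[[0,0,0],0.12],[[0,0,0],0.12],[[0,0,0],0.12],[[0,0,0],0.12],[[0,0,0],0],[[0,0,0],0]]}}

```text
clock: 5.0
tcp_pos: [0.5301, 0.2031, 0.1807]
orientation: [2.781, 1.461, 0.002]
contact_force: [-0.4, -0.6, 1.4]
grip_width: 0.0336
```

Request:
{"fn": "jog_arm", "kwargs": {"plan": [[[0,0,0],0.12],[[0,0,0],0.12],[[0,0,0],0.12],[[0,0,0],0.12],[[0,0,0],0.01],[[0,0,0],0],[[0,0,0],0]]}}

```text
clock: 5.7
tcp_pos: [0.5296, 0.2034, 0.1802]
orientation: [2.343, 2.092, 0.001]
contact_force: [-0.7, 0.9, 1.6]
grip_width: 0.034
```

Request:
{"fn": "jog_arm", "kwargs": {"plan": [[[0,0,0],0],[[0,0,0],0],[[0,0,0],0],[[0,0,0],0],[[0,0,0],0],[[0,0,0],0],[[0,0,0],0]], "hand": 1.8, "grip_force": 20}}

```text
clock: 6.4
tcp_pos: [0.5301, 0.2041, 0.1813]
orientation: [2.34, 2.095, 0.004]
contact_force: [-2.4, 1.4, 9.0]
grip_width: 0.0209
```

```bash
python3 - <<'E'
from h import *
f=lambda im,x,y,w,h:cv2.resize(im[y:y+h,x:x+w],(400,400),interpolation=cv2.INTER_CUBIC)
im=grab_frame("wrist");s=grab_frame("scene");cv2.imwrite("pics/w2.png",np.hstack([f(im,120,80,400,400),f(s,215,190,120,120)])[:,:,::-1])
E
```

```text
(no output)
```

View pics/w2.png

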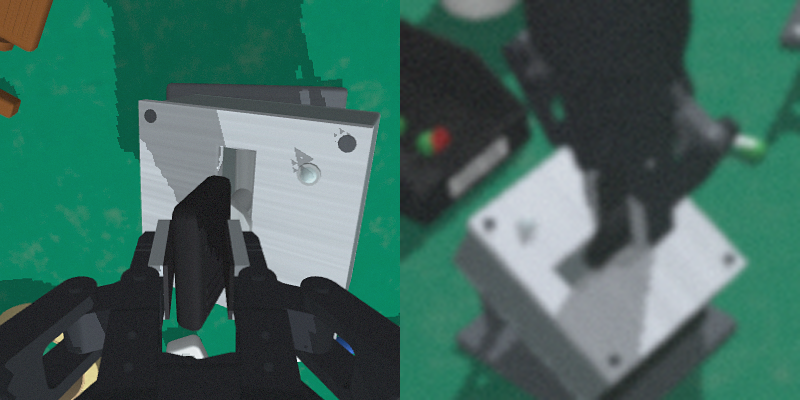

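The key has turned nearly into line with the slot: handle at crop (200,250), slot edge at x≈238. It looks about 8° short, so I'm turning a little further, then opening and rising to measure.

Request:
{"fn": "jog_arm", "kwargs": {"plan": [[[0,0,0],0.08],[[0,0,0],0.08],[[0,0,0],0],[[0,0,0],0],[[0,0,0],0]]}}

```text
clock: 7.0
tcp_pos: [0.5298, 0.2024, 0.1812]
orientation: [2.166, 2.272, -0.002]
contact_force: [-4.6, -4.1, 13.9]
grip_width: 0.0206
```

Request:
{"fn": "jog_arm", "kwargs": {"plan": [[[0,0,0],0],[[0,0,0],0],[[0,0,0],0],[[0,0,1],0],[[0,0,3],0],[[0,0,4],0.1],[[0,0,3],0.14],[[0,0,0],0.14],[[0,0,0],0.14],[[0,0,0],0.14],[[0,0,0],0],[[0,0,0],0]], "hand": 4.5}}

```text
clock: 8.2
tcp_pos: [0.5295, 0.2031, 0.2902]
orientation: [-1.316, -2.852, -0.0]
contact_force: [0.0, 0.4, 0.8]
grip_width: 0.045
```

```bash
python3 - <<'E'
from h import *
import pickle
o=get_obs();print({k:np.round(o[k],4).tolist() for k in("clock","tcp_pos","orientation","joints")})
f=lambda im,x,y,w,h:cv2.resize(im[y:y+h,x:x+w],(400,400),interpolation=cv2.INTER_CUBIC)
for n in("wrist","scene","top"):
    pickle.dump(get_calibration(n),open(f"c3{n}.pkl","wb"));cv2.imwrite(f"pics/{n}3.png",grab_frame(n)[:,:,::-1])
im=cv2.imread("pics/wrist3.png");s=cv2.imread("pics/scene3.png")
cv2.imwrite("pics/v3.png",np.hstack([f(im,120,60,400,400),f(s,215,190,120,120)]))
E
```

```text
{'clock': 8.2, 'tcp_pos': [0.5295, 0.2031, 0.2902], 'orientation': [-1.3163, -2.8524, -0.0005], 'joints': [0.2284, 0.4643, -0.9203, 1.7868, 0.4119, 1.0965, -0.128]}
```

View pics/v3.png

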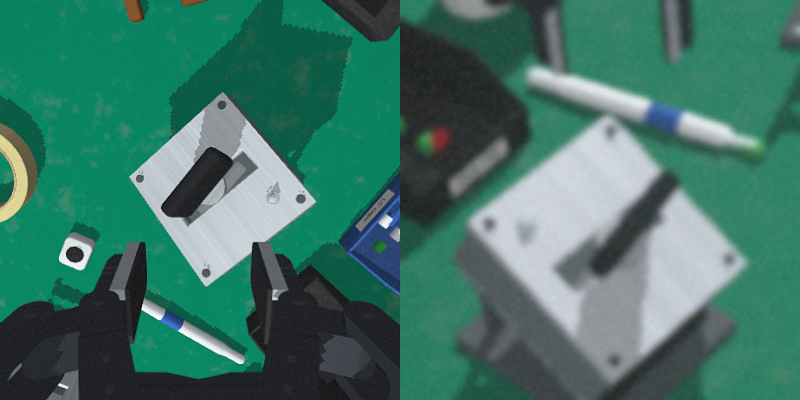

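The key now looks lined up with the slot: in the wrist crop the handle runs (165,210)–(225,155), parallel to the slot (190,222)–(250,160). I'll measure the remaining angle and the shift along the slot.

```bash
python3 - <<'E'
from h import *
import pickle
a=np.radians(6.5);y=np.array([np.sin(a),np.cos(a),0]);h=np.array([np.cos(a),-np.sin(a),0]);n=-.5*h+.866*np.array([0,0,1]);x=.866*h+.5*np.array([0,0,1])
s=np.array([.547,.2005,.0912])
def blob(nm,x0,y0,w,hh,th):
    I=(cv2.imread(f"pics/{nm}3.png")[y0:y0+hh,x0:x0+w].max(2)<th).astype(np.uint8)
    k,l,st,ce=cv2.connectedComponentsWithStats(I);j=1+st[1:,4].argmax()
    ys,xs=np.where(l==j);return np.c_[xs+x0,ys+y0].astype(np.float32),ce[j]+[x0,y0]
R={}
for nm,b,th in(("wrist",(270,195,90,95),60),("top",(270,215,45,50),50),("scene",(265,230,50,50),50)):
    c=pickle.load(open(f"c3{nm}.pkl","rb"));p,ce=blob(nm,*b,th)
    hull=cv2.convexHull(p)[:,0]
    def sl(u,z):
        t,w=ray(c,*u);o=s+z*n;q=t+w*((o-t)@n)/(w@n)-s;return np.array([q@x,q@y])*1000
    H=np.array([sl(u,.046) for u in hull]);r=cv2.minAreaRect(H.astype(np.float32))
    l=cv2.fitLine(np.array([sl(u,.036) for u in p],np.float32),cv2.DIST_L2,0,.01,.01).ravel()
    print(nm,len(p),ce.round(1),"rect(mm,x_s,y_s)",np.round(r[0],1),np.round(r[1],1),round(r[2],1),"line ang from y",round(np.degrees(np.arctan2(l[0],l[1])),1)); R[nm]=ray(c,*ce)
q=tri([R["wrist"],R["top"]]);print("centroid",q.round(4),"in slot",[round(float((q-s)@v)*1000,1) for v in(x,y,n)])
# slot mask direction in the wrist picture from holes: TL etc. (crop holes -> full)
c=pickle.load(open("c3wrist.pkl","rb"))
for nm,u in dict(a=(342,165),b=(260,238),c=(420,259),d=(326,332)).items():
    t,w=ray(c,*u);q=t+w*((s-t)@n)/(w@n)-s;print(nm,[round(float(q@v)*1000,1) for v in(x,y)])
E
```

```text
wrist 2313 [316.9 243.5] rect(mm,x_s,y_s) [0.8 3.6] [20.3 55.7] 9.5 line ang from y 173.3Traceback (most recent call last):
  File "<stdin>", line 11, in <module>
  File "<stdin>", line 7, in blob
ValueError: attempt to get argmax of an empty sequence
```

```bash
python3 - <<'E'
from h import *
import pickle
a=np.radians(6.5);y=np.array([np.sin(a),np.cos(a),0]);h=np.array([np.cos(a),-np.sin(a),0]);n=-.5*h+.866*np.array([0,0,1]);x=.866*h+.5*np.array([0,0,1])
s=np.array([.547,.2005,.0912])
c=pickle.load(open("c3wrist.pkl","rb"));im=cv2.imread("pics/wrist3.png")
def sl(u,z):
    t,w=ray(c,*u);o=s+z*n;q=t+w*((o-t)@n)/(w@n)-s;return np.array([q@x,q@y])*1000
for u in((342,165),(260,238),(420,259),(326,332)): print("hole",sl(u,0).round(1))
# rectified view of the plate plane and of the handle-top plane, 5 px/mm -> show
def rect(z,R=60,k=3.3):
    g=np.arange(-R,R,1/k);X,Y=np.meshgrid(g,g)
    m=np.array([[proj(c,s+z*n-.001*yy*x*1-.001*xx*y) for xx in g] for yy in g],np.float32) if 0 else np.array([proj(c,s+z*n-.001*q*x-.001*p*y) for p,q in zip(X.ravel(),Y.ravel())],np.float32).reshape(*X.shape,2)
    return cv2.remap(im,m[...,0],m[...,1],cv2.INTER_CUBIC)
V=np.hstack([rect(0),rect(.046)]);cv2.imwrite("pics/v4.png",V);print(V.shape)
E
```

```text
hole [-47.4  48.8]
hole [-49.6 -41. ]
hole [46.1 46.9]
hole [ 44.3 -42.5]
(396, 792, 3)
```

View pics/v4.png

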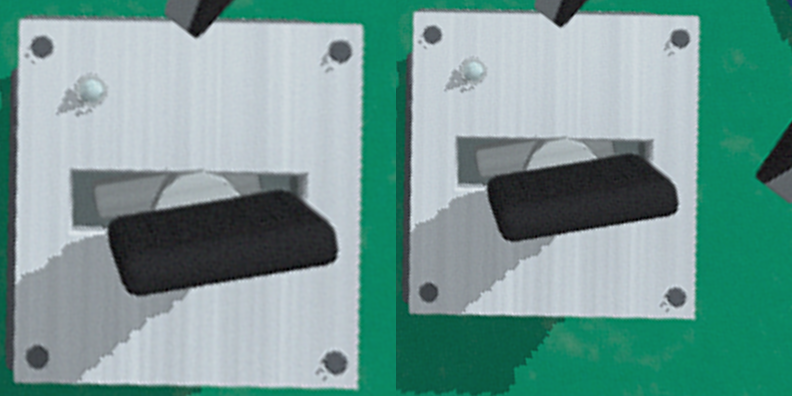

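In the rectified plate view the slot runs (72–307, y≈200) and the handle has been turned about 9° too far counter-clockwise. The key sits about 3 mm off the slot centre, towards -y. I'll grip the handle by its ends at its present angle, so it can pivot about the level jaw axis, and then twist back 9°.

Request:
{"fn": "jog_arm", "kwargs": {"plan": [[[0.2,-0.1,0],0.13],[[0,0,0],0.13],[[0,0,0],0.13],[[0,0,-2],0.13],[[0,0,-2],0.13],[[0,0,-2],0.13],[[0,0,-1],0.13],[[0,0,0],0]], "hand": 8.54}}

```text
clock: 9.15
tcp_pos: [0.5309, 0.2015, 0.2182]
orientation: [0.077, -3.137, 0.001]
contact_force: [-0.8, -0.4, 0.0]
grip_width: 0.0858
```

Request:
{"fn": "jog_arm", "kwargs": {"plan": [[[0,0,-1.5],0],[[0,0,-1.5],0],[[0,0,-1],0],[[0,0,-0.7],0],[[0,0,-0.7],0],[[0,0,0],0],[[0,0,0],0]]}}

```text
clock: 9.85
tcp_pos: [0.5316, 0.2023, 0.1661]
orientation: [-0.077, 3.14, 0.0]
contact_force: [0.5, 0.1, 0.1]
grip_width: 0.0853
```

Request:
{"fn": "jog_arm", "kwargs": {"plan": [[[0,0,0],0],[[0,0,0],0],[[0,0,0],0],[[0,0,0],0],[[0,0,0],0],[[0,0,0],0],[[0,0,0],0]], "hand": 5.0, "grip_force": 20}}

```text
clock: 10.55
tcp_pos: [0.5318, 0.202, 0.1665]
orientation: [-0.077, 3.14, -0.001]
contact_force: [-1.2, -2.0, 5.4]
grip_width: 0.0575
```

Request:
{"fn": "jog_arm", "kwargs": {"plan": [[[0,0,0],-0.045],[[0,0,0],-0.045],[[0,0,0],-0.045],[[0,0,0],-0.045],[[0,0.1,0],0],[[0,0.1,0],0],[[0,0,0],0],[[0,0,0],0],[[0,0,0],0]]}}

```text
clock: 11.45
tcp_pos: [0.5319, 0.2035, 0.1667]
orientation: [0.205, 3.134, -0.002]
contact_force: [-1.6, -3.8, 8.6]
grip_width: 0.0568
```

```bash
python3 - <<'E'
from h import *
o=get_obs();print({k:np.round(o[k],4).tolist() for k in("clock","tcp_pos","orientation","contact_force","moment","grip_width")})
f=lambda im,x,y,w,h:cv2.resize(im[y:y+h,x:x+w],(400,400),interpolation=cv2.INTER_CUBIC)
im=grab_frame("wrist");s=grab_frame("scene");cv2.imwrite("pics/v5.png",np.hstack([f(im,150,130,340,340),f(s,215,190,120,120)])[:,:,::-1])
E
```

```text
{'clock': 11.45, 'tcp_pos': [0.5319, 0.2035, 0.1667], 'orientation': [0.2053, 3.1339, -0.0024], 'contact_force': [-1.5821, -3.7914, 8.5977], 'moment': [-0.8619, 0.3472, 0.0524], 'grip_width': 0.0568}
```

View pics/v5.png

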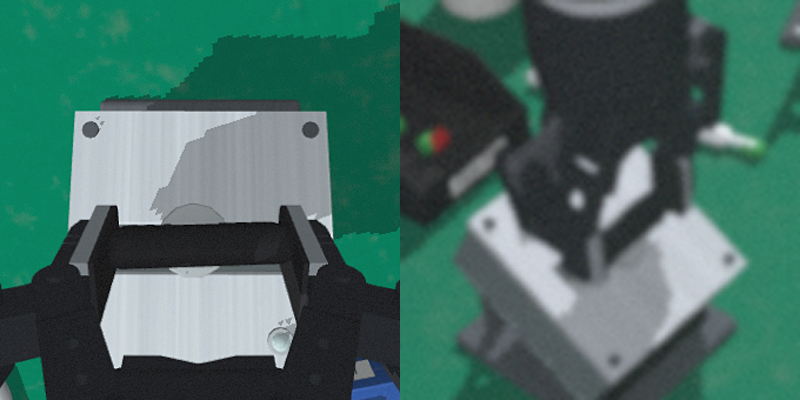

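The handle, gripped by its ends, is now parallel to the plate's lower edge. In the crop the handle is at y≈226 and the holes at y≈130 are level. I'm drawing it out along the normal (-0.497, 0.057, 0.866) and checking forces.

Request:
{"fn": "jog_arm", "kwargs": {"plan": [[[0,0,0],0],[[0,0,0],0],[[-0.25,0.03,0.43],0],[[-0.25,0.03,0.43],0],[[-0.25,0.03,0.43],0],[[-0.25,0.03,0.43],0],[[-0.25,0.03,0.43],0],[[-0.25,0.03,0.43],0],[[0,0,0],0]], "grip_force": 40}}

```text
clock: 12.45
tcp_pos: [0.5162, 0.2062, 0.1924]
orientation: [0.205, 3.134, 0.0]
contact_force: [-0.3, -0.4, -0.6]
grip_width: 0.056
```

Request:
{"fn": "jog_arm", "kwargs": {"plan": [[[-0.5,0.06,0.87],0],[[-0.5,0.06,0.87],0],[[-0.5,0.06,0.87],0],[[-0.5,0.06,0.87],0],[[-0.5,0.06,0.87],0],[[0,0,0],0],[[0,0,0],0]]}}

```text
clock: 13.15
tcp_pos: [0.4915, 0.2088, 0.2354]
orientation: [0.205, 3.134, -0.0]
contact_force: [0.7, 0.0, -1.2]
grip_width: 0.0559
```

```bash
python3 - <<'E'
from h import *
import pickle
o=get_obs();print({k:np.round(o[k],4).tolist() for k in("clock","tcp_pos","orientation","contact_force","joints","grip_width")})
f=lambda im,x,y,w,h,W=400:cv2.resize(im[y:y+h,x:x+w],(W,400),interpolation=cv2.INTER_CUBIC)
s=grab_frame("scene");cv2.imwrite("pics/v6raw.png",s[:,:,::-1]);cv2.imwrite("pics/v6.png",f(s,215,170,140,140)[:,:,::-1])
E
```

```text
{'clock': 13.15, 'tcp_pos': [0.4915, 0.2088, 0.2354], 'orientation': [0.2054, 3.1344, -0.0003], 'contact_force': [0.6547, 0.0163, -1.1784], 'joints': [0.2998, 0.5467, -1.067, 1.909, 0.5629, 1.0236, 0.4249], 'grip_width': 0.0559}
```

View pics/v6.png

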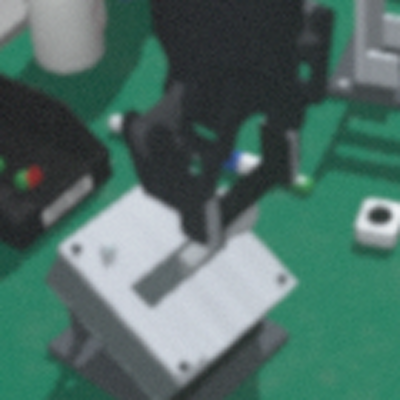

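The slot is now empty and the key is out in the gripper, tilted 30°. The tool cannot tilt, so I'll upright the key by pressing its cross-bar against the rack's fixed prong tips; it can pivot about the jaw axis. Next I carry it to the front of the rack, turning +0.363 rad.

Request:
{"fn": "jog_arm", "kwargs": {"plan": [[[0,0,2],0],[[0,0,3],0],[[-0.1,-3,0],0.05],[[-0.1,-3,0],0.05],[[-0.1,-3,0],0.05],[[-0.1,-3,0],0.05],[[-0.1,-3,0],0.05],[[-0.1,-3,0],0.05],[[-0.1,-3,0],0.063],[[-0.1,-3,0],0],[[-0.1,-3,0],0],[[-0.1,-3,0],0]]}}

```text
clock: 14.4
tcp_pos: [0.4812, -0.0927, 0.2848]
orientation: [0.363, -3.12, -0.001]
contact_force: [0.4, -0.1, -1.2]
grip_width: 0.0562
```

Request:
{"fn": "jog_arm", "kwargs": {"plan": [[[-0.1,-3,0],0],[[-0.1,-3,0],0],[[-0.1,-0.8,0],0],[[0,0,-1],0],[[0,0,-1],0],[[0,0,0],0],[[0,0,0],0],[[0,0,0],0]]}}

```text
clock: 15.2
tcp_pos: [0.4788, -0.1581, 0.2654]
orientation: [-0.367, 3.12, 0.0]
contact_force: [0.8, 0.1, -1.9]
grip_width: 0.0562
```

```bash
python3 - <<'E'
from h import *
import pickle
o=get_obs();print({k:np.round(o[k],4).tolist() for k in("clock","tcp_pos","orientation","contact_force","joints","grip_width")})
C={};I={}
for n in("wrist","top"):
    C[n]=get_calibration(n);I[n]=grab_frame(n).copy();cv2.imwrite(f"pics/{n}7.png",I[n][:,:,::-1])
pickle.dump((o,C),open("c7.pkl","wb"))
b=np.radians(13.5);xr=np.array([np.cos(b),np.sin(b),0]);yr=np.array([-np.sin(b),np.cos(b),0]);s=np.array([.571,-.1365,.1])
im=I["wrist"]
for px,z in((-.034,.005),(-.034,0),(.03,.008)):
  for py in((-.021,-.009,.009,.021) if px<0 else (-.03,.03)):
    u=proj(C["wrist"],s+px*xr+py*yr+[0,0,z]);cv2.circle(im,(int(round(u[0])),int(round(u[1]))),2,(255,0,0),-1);print(px,py,z,u.round(1))
cv2.imwrite("pics/v7.png",im[:,:,::-1])
E
```

```text
{'clock': 15.2, 'tcp_pos': [0.4788, -0.1581, 0.2654], 'orientation': [-0.3666, 3.1198, 0.0001], 'contact_force': [0.8318, 0.0718, -1.8823], 'joints': [1.1588, 0.527, -1.2378, 1.9422, 0.5675, 1.0847, 1.4841], 'grip_width': 0.0562}
-0.034 -0.021 0.005 [286.2 330.8]
-0.034 -0.009 0.005 [303.  330.8]
-0.034 0.009 0.005 [328.2 330.8]
-0.034 0.021 0.005 [345.1 330.7]
-0.034 -0.021 0 [286.7 327.1]
-0.034 -0.009 0 [303.3 327.1]
-0.034 0.009 0 [328.1 327.1]
-0.034 0.021 0 [344.6 327.1]
0.03 -0.03 0.008 [276.6 405.6]
0.03 0.03 0.008 [355.1 405.5]
```

View pics/v7.png

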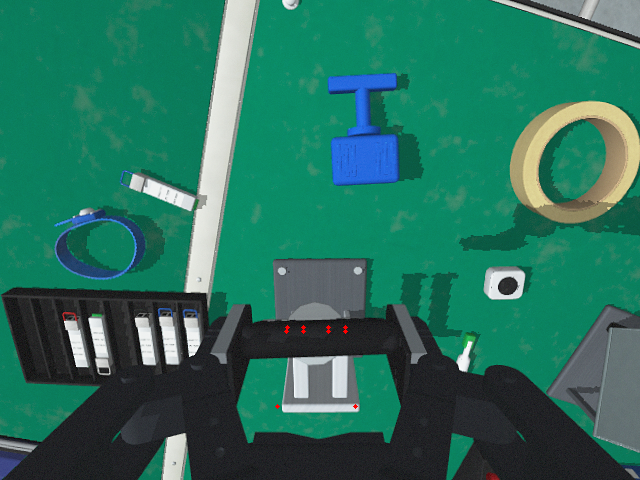

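The wrist view shows the rack straight ahead: base corners near (274,260) and (366,260), prongs at about x≈300 and x≈340, upright bar (283–358, y≈407). The predicted marks sit about 4 px to the left, so I'll refine the lateral offset numerically.

```bash
python3 - <<'E'
from h import *
import pickle
o,C=pickle.load(open("c7.pkl","rb"));c=C["wrist"];im=cv2.imread("pics/wrist7.png")
b=np.radians(13.5);xr=np.array([np.cos(b),np.sin(b),0]);yr=np.array([-np.sin(b),np.cos(b),0]);s=np.array([.571,-.1365,.1])
def rk(u,v,z): q=onz(c,u,v,z)-s; return np.round([q@xr*1000,q@yr*1000],1).tolist()
def runs(m):
    d=np.diff(np.r_[0,m.astype(int),0]);return [(a-.5,e-.5) for a,e in zip(np.where(d>0)[0],np.where(d<0)[0]) if e-a>3]
hsv=cv2.cvtColor(im,cv2.COLOR_BGR2HSV)
for v in(370,380,390): 
    r=runs(hsv[v,265:375,2]>170); r=[(a+265,e+265) for a,e in r]; print("prong",v,r,[[rk(u,v,.1)[1] for u in p] for p in r])
for v in(403,407): 
    r=runs(hsv[v,265:375,2]>170); r=[(a+265,e+265) for a,e in r]; print("bar",v,r,[[rk(u,v,.108) for u in p] for p in r])
for v in(280,300): 
    r=runs((hsv[v,250:390,1]<90)); r=[(a+250,e+250) for a,e in r]; print("base",v,r,[[rk(u,v,.008) for u in p] for p in r])
col=im[250:275,320].astype(int);print("base front",[ (250+i) for i in range(25) if hsv[250+i,320,1]<90][:1], rk(320,261,.008))
col=hsv[395:420,320,2];print("bar col",col.tolist())
print("tcp in rack",[round(float((o["tcp_pos"]-s)@a)*1000,1) for a in(xr,yr)])
for v in(330,340): 
    r=runs(hsv[v,230:410,2]<45); print("handle",v,[(a+230,e+230) for a,e in r])
T=C["top"];t=o["tcp_pos"];print("proj G",proj(c,t-[0,0,.05]).round(1),proj(c,t-[0,0,.035]).round(1))
E
```

```text
prong 370 [(np.float64(292.5), np.float64(307.5)), (np.float64(331.5), np.float64(346.5))] [[-17.7, -6.3], [11.9, 23.3]]
prong 380 [(np.float64(293.5), np.float64(307.5)), (np.float64(331.5), np.float64(346.5))] [[-17.2, -6.4], [12.0, 23.5]]
prong 390 [(np.float64(293.5), np.float64(307.5)), (np.float64(331.5), np.float64(346.5))] [[-17.4, -6.5], [12.1, 23.8]]
bar 403 [] []
bar 407 [(np.float64(281.5), np.float64(358.5))] [[[31.4, -26.3], [31.4, 32.6]]]
base 280 [(np.float64(273.5), np.float64(365.5))] [[[-30.5, -41.3], [-30.4, 47.3]]]
base 300 [(np.float64(274.5), np.float64(365.5))] [[[-9.0, -41.2], [-9.0, 48.2]]]
base front [259] [-50.0, 3.5]
bar col [115, 113, 116, 116, 115, 114, 115, 110, 129, 179, 216, 223, 226, 224, 222, 225, 217, 156, 134, 140, 138, 142, 137, 138, 139]
tcp in rack [-94.7, 0.5]
handle 330 [(np.float64(235.5), np.float64(306.5)), (np.float64(311.5), np.float64(328.5)), (np.float64(329.5), np.float64(401.5))]
handle 340 [(np.float64(231.5), np.float64(266.5)), (np.float64(284.5), np.float64(388.5)), (np.float64(392.5), np.float64(399.5)), (np.float64(400.5), np.float64(405.5))]
proj G [314.3 347.2] [313.8 372.6]
```

The same ~3 mm offset appears on the gripper itself in this view, so it is wrist-camera bias and the tool is centred on the rack to about 1 mm. I'm lowering and pressing the cross-bar against the prong tips.

Request:
{"fn": "jog_arm", "kwargs": {"plan": [[[0,0,-2],0],[[0,0,-2],0],[[0,0,-1.7],0],[[0.97,0.23,0],0],[[0.6,0.14,0],0],[[0.3,0.07,0],0],[[0.3,0.07,0],0],[[0,0,0],0]], "grip_force": 25}}

```text
clock: 16.1
tcp_pos: [0.5009, -0.1538, 0.2088]
orientation: [-0.364, 3.119, -0.0]
contact_force: [0.3, -0.2, -2.6]
grip_width: 0.0566
```

Request:
{"fn": "jog_arm", "kwargs": {"plan": [[[0.3,0.07,0.05],0],[[0.3,0.07,0.05],0],[[0.3,0.07,0.05],0],[[0.3,0.07,0.05],0],[[0.3,0.07,0.05],0],[[0,0,0],0]]}}

```text
clock: 16.7
tcp_pos: [0.5153, -0.1506, 0.2105]
orientation: [0.364, -3.12, 0.0]
contact_force: [-2.5, -2.6, -1.4]
grip_width: 0.0554
```

Request:
{"fn": "jog_arm", "kwargs": {"plan": [[[0.3,0.07,0.05],0],[[0.3,0.07,0.05],0],[[0.3,0.07,0.05],0],[[0.3,0.07,0.05],0],[[0.3,0.07,0.05],0],[[0.15,0.03,0],0],[[0,0,0],0],[[0,0,0],0]]}}

```text
clock: 17.5
tcp_pos: [0.5321, -0.1465, 0.2133]
orientation: [-0.364, 3.119, 0.0]
contact_force: [-2.6, -1.3, -1.7]
grip_width: 0.0555
```

```bash
python3 - <<'E'
from h import *
import pickle
o=get_obs();print({k:np.round(o[k],4).tolist() for k in("clock","tcp_pos","orientation","contact_force","joints","grip_width")})
C={};I={}
for n in("wrist","scene"):
    C[n]=get_calibration(n);I[n]=grab_frame(n);cv2.imwrite(f"pics/{n}8.png",I[n][:,:,::-1])
pickle.dump((o,C),open("c8.pkl","wb"))
f=lambda im,x,y,w,h:cv2.resize(im[y:y+h,x:x+w],(400,400),interpolation=cv2.INTER_CUBIC)
cv2.imwrite("pics/v8.png",np.hstack([f(I["wrist"],200,220,240,240),f(I["scene"],300,110,120,120)])[:,:,::-1])
E
```

```text
{'clock': 17.5, 'tcp_pos': [0.5321, -0.1465, 0.2133], 'orientation': [-0.3642, 3.1195, 0.0004], 'contact_force': [-2.5777, -1.294, -1.6971], 'joints': [0.9811, 0.6478, -1.1209, 1.8848, 0.6761, 1.051, 1.3794], 'grip_width': 0.0555}
```

View pics/v8.png

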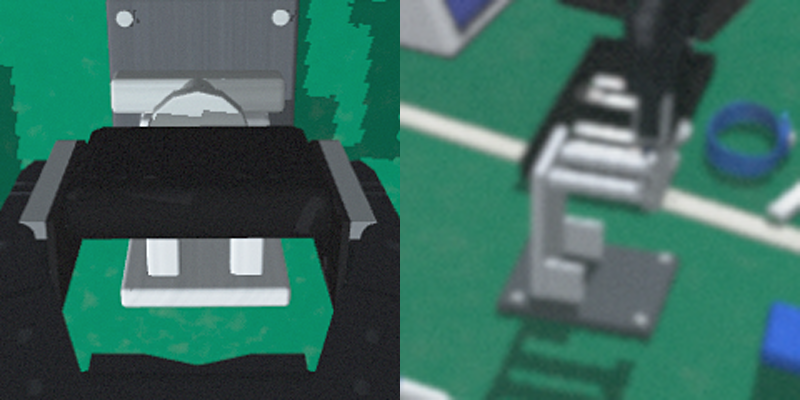

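The key looks close to upright, with its cross-bar (crop 112–285, y 72–113) against the prong tips. The rack's centre looks about 2 mm towards +y_r of the key. I'll check both numerically.

```bash
python3 - <<'E'
from h import *
import pickle
o,C=pickle.load(open("c8.pkl","rb"));c=C["wrist"]
b=np.radians(13.3);xr=np.array([np.cos(b),np.sin(b),0]);yr=np.array([-np.sin(b),np.cos(b),0]);t=np.array(o["tcp_pos"])
F=lambda cx,cy:(200+(cx+.5)*.6-.5,220+(cy+.5)*.6-.5)
def rk(cx,cy,z): q=onz(c,*F(cx,cy),z)-t; return np.round([q@xr*1000,q@yr*1000],1)
for n,a,bb,z in(("crossbar top-front edge",(112,80),(285,73),.104),("prongs outer",(147,260),(263,260),.1),("prongs inner",(180,260),(230,260),.1),("upright",(121,290),(289,288),.108),("base",(107,30),(295,30),.008),("collar",(147,110),(248,110),.137)):
    p,q=rk(*a,z),rk(*bb,z);print(n,p,q,"mid",(p+q)/2)
G=t-[0,0,.0495]
for th in(-5,0,5,10):
    a=np.radians(th);ax=np.array([-np.sin(a),0,np.cos(a)]);pe=np.array([np.cos(a),0,np.sin(a)])
    W=lambda v:G+v[0]*xr+[0,0,v[2]]
    pts={"collar front top":-.024*ax-.014*pe,"collar front bot":-.030*ax-.014*pe,"bar front top":-.060*ax-.006*pe,"bar front foot":-.072*ax-.006*pe,"handle top front":.016*ax-.006*pe,"handle top back":.016*ax+.006*pe}
    print(th,{k:round(((proj(c,W(v))[1]+.5-220)/.6-.5),0) for k,v in pts.items()})
E
```

```text
crossbar top-front edge [ -8.2 -25.3] [-10.7  28.8] mid [-9.45  1.75]
prongs outer [ 62.7 -16.5] [62.7 25. ] mid [62.7   4.25]
prongs inner [62.7 -4.7] [62.7 13.2] mid [62.7   4.25]
upright [ 69.2 -25.1] [68.3 33.5] mid [68.75  4.2 ]
base [  5.5 -40.8] [ 5.4 47.1] mid [5.45 3.15]
collar [-13.3 -11.6] [-13.3  14.6] mid [-13.3   1.5]
-5 {'collar front top': np.float64(107.0), 'collar front bot': np.float64(96.0), 'bar front top': np.float64(72.0), 'bar front foot': np.float64(56.0), 'handle top front': np.float64(242.0), 'handle top back': np.float64(287.0)}
0 {'collar front top': np.float64(112.0), 'collar front bot': np.float64(102.0), 'bar front top': np.float64(87.0), 'bar front foot': np.float64(73.0), 'handle top front': np.float64(234.0), 'handle top back': np.float64(284.0)}
5 {'collar front top': np.float64(118.0), 'collar front bot': np.float64(110.0), 'bar front top': np.float64(101.0), 'bar front foot': np.float64(90.0), 'handle top front': np.float64(227.0), 'handle top back': np.float64(279.0)}
10 {'collar front top': np.float64(124.0), 'collar front bot': np.float64(118.0), 'bar front top': np.float64(117.0), 'bar front foot': np.float64(107.0), 'handle top front': np.float64(219.0), 'handle top back': np.float64(275.0)}
```

```bash
python3 - <<'E'
from h import *
import pickle
from scipy.optimize import least_squares
o,C=pickle.load(open("c8.pkl","rb"));c=C["wrist"]
b=np.radians(13.3);xr=np.array([np.cos(b),np.sin(b),0]);t=np.array(o["tcp_pos"])
obs=[(-.068,-.006,76),(-.056,.006,111),(-.026,-.014,80),(-.020,-.006,128),(.020,.006,238)]  # along axis, across, crop row
def pr(p):
    th,dx,dz=p[0],p[1]/1000,p[2]/1000;ax=np.array([-np.sin(th),np.cos(th)]);pe=np.array([np.cos(th),np.sin(th)])
    r=[]
    for a,e,_ in obs:
        v=a*ax+e*pe;r.append((proj(c,t+(dx+v[0])*xr+[0,0,dz+v[1]])[1]+.5-220)/.6-.5)
    return np.array(r)
s=least_squares(lambda p:(pr(p)-[q[2] for q in obs])/2,[0,0,-50],loss="soft_l1")
print("tilt deg",np.degrees(s.x[0]),"kg dx,dz mm",s.x[1:],pr(s.x).round())
E
```

```text
tilt deg 5.815865191427741 kg dx,dz mm [ -4.30377923 -60.53046611] [ 72. 117.  85. 120. 238.]
```

The fit gives about 6° of remaining lean, with the key slightly lower in the jaws than assumed. I'm pushing 4 mm more, then backing off, lowering, correcting the lateral offset by about 2.2 mm and the yaw by 0.015 rad, and looking numerically before entering.

Request:
{"fn": "jog_arm", "kwargs": {"plan": [[[0.2,0.05,0],0],[[0.2,0.05,0],0],[[0,0,0],0],[[-0.7,-0.16,0],0],[[-0.97,-0.23,0],0],[[-0.05,0.21,0],0.015],[[0,0,-0.8],0],[[0,0,-0.9],0],[[0,0,0],0],[[0,0,0],0]]}}

```text
clock: 18.6
tcp_pos: [0.5185, -0.1473, 0.1957]
orientation: [0.388, -3.117, -0.001]
contact_force: [-0.1, -0.1, -2.0]
grip_width: 0.0558
```

```bash
python3 - <<'E'
from h import *
import pickle
o=get_obs();print({k:np.round(o[k],4).tolist() for k in("clock","tcp_pos","orientation","contact_force","joints","grip_width")})
C={};I={}
for n in("wrist","scene"):
    C[n]=get_calibration(n);I[n]=grab_frame(n);cv2.imwrite(f"pics/{n}9.png",I[n][:,:,::-1])
pickle.dump((o,C),open("c9.pkl","wb"))
f=lambda im,x,y,w,h:cv2.resize(im[y:y+h,x:x+w],(400,400),interpolation=cv2.INTER_CUBIC)
cv2.imwrite("pics/v9.png",np.hstack([f(I["wrist"],200,220,240,240),f(I["scene"],320,120,100,100)])[:,:,::-1])
E
```

```text
{'clock': 18.6, 'tcp_pos': [0.5185, -0.1473, 0.1957], 'orientation': [0.3877, -3.117, -0.0012], 'contact_force': [-0.1437, -0.0753, -1.9863], 'joints': [0.9906, 0.6545, -1.1132, 1.9263, 0.6977, 1.0145, 1.3765], 'grip_width': 0.0558}
```

View pics/v9.png

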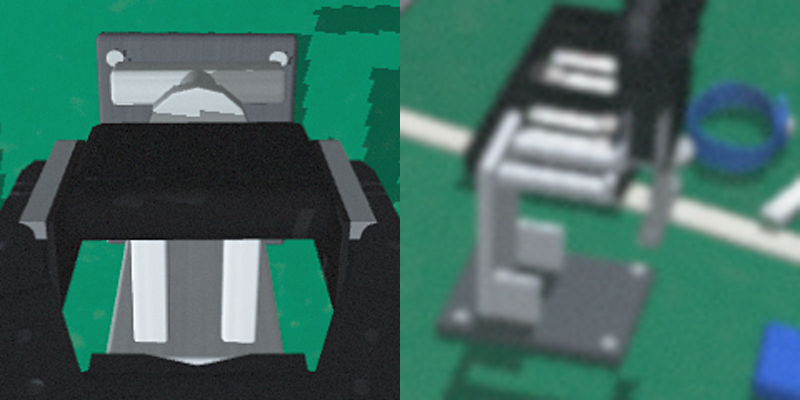

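Right half: prongs at crop 132–167 and 223–257, key cross-bar 110–288, collar 152–245. Key and gap centres are near each other, so I'll compute the difference. No picture views remain, so the checks from here on are numeric.

```bash
python3 - <<'E'
from h import *
import pickle
from scipy.optimize import least_squares
o,C=pickle.load(open("c9.pkl","rb"));c=C["wrist"];im=cv2.imread("pics/wrist9.png")
rv=np.array(o["orientation"]);tx=R.from_rotvec(rv).as_matrix()[:,0];xr=-tx;yr=np.array([-xr[1],xr[0],0]);t=np.array(o["tcp_pos"])
print("yaw x",np.degrees(np.arctan2(xr[1],xr[0])))
def q(u,v,z): p=onz(c,u,v,z)-t; return np.round([p@xr*1000,p@yr*1000],2)
def runs(m,o0):
    d=np.diff(np.r_[0,m.astype(int),0]);return [(a-.5+o0,e-.5+o0) for a,e in zip(np.where(d>0)[0],np.where(d<0)[0]) if e-a>5]
g=im.max(2)
for v in(375,390,405,415): print("prong",v,[[q(u,v,.1) .tolist() for u in p] for p in runs(g[v,262:378]>170,262)])
for v in(264,272,278): 
    r=runs(g[v,240:400]>155,240); print("key row",v,r,[q((a+e)/2,v,.075).tolist() for a,e in r])
F=lambda cy:220+(cy+.5)*.6-.5
obs=[(-.068,-.006,66),(-.056,.006,104),(-.026,-.014,74),(-.020,-.006,123),(.020,.006,238)]
def pr(p):
    th,dx,dz=p[0],p[1]/1000,p[2]/1000;ax=np.array([-np.sin(th),np.cos(th)]);pe=np.array([np.cos(th),np.sin(th)])
    r=[]
    for a,e,_ in obs:
        w=a*ax+e*pe;r.append((proj(c,t+(dx+w[0])*xr+[0,0,dz+w[1]])[1]+.5-220)/.6-.5)
    return np.array(r)
s=least_squares(lambda p:(pr(p)-[k[2] for k in obs])/2,[0,0,-55],loss="soft_l1")
print("tilt",np.degrees(s.x[0]),s.x[1:],pr(s.x).round())
# scene view: predicted positions of key parts
S=C["scene"]
for dz in(-.053,-.060):
    for th in (0,.1):
        ax=np.array([-np.sin(th),np.cos(th)]);f=lambda a:proj(S,t+(a*ax[0])*xr+[0,0,dz+a*ax[1]]+.028*yr)
        print(dz,th,"foot end crop",((f(-.068)-[320,120])*4+[400,0]).round(),"bar top",((f(-.056)-[320,120])*4+[400,0]).round(),"handle mid",((f(0)-[320,120])*4+[400,0]).round())
E
```

```text
yaw x 14.181214222517935
prong 375 [[[48.3, -19.8], [48.26, -9.04]], [[48.25, 9.78], [48.28, 21.08]]]
prong 390 [[[58.22, -20.16], [58.18, -8.67]], [[58.17, 9.38], [58.2, 21.42]]]
prong 405 [[[68.51, -19.98], [68.46, -8.84]], [[68.45, 9.53], [68.48, 21.22]]]
prong 415 [[[75.58, -20.24], [75.53, -8.96]], [[75.51, 9.63], [75.55, 20.9]]]
key row 264 [(np.float64(265.5), np.float64(312.5))] [[-6.0, -14.62]]
key row 272 [(np.float64(265.5), np.float64(303.5))] [[-1.22, -17.24]]
key row 278 [(np.float64(266.5), np.float64(296.5)), (np.float64(299.5), np.float64(335.5))] [[2.41, -19.03], [2.39, 1.14]]
tilt 3.9187968712711405 [ -6.35537948 -58.53297784] [ 63. 108.  78. 114. 238.]
-0.053 0 foot end crop [639. 245.] bar top [640. 226.] handle mid [646. 137.]
-0.053 0.1 foot end crop [627. 242.] bar top [630. 224.] handle mid [646. 137.]
-0.06 0 foot end crop [638. 255.] bar top [640. 237.] handle mid [645. 149.]
-0.06 0.1 foot end crop [626. 253.] bar top [629. 235.] handle mid [645. 149.]
```

```bash
python3 - <<'E'
from h import *
import pickle
o,C=pickle.load(open("c9.pkl","rb"));c=C["wrist"];im=cv2.imread("pics/wrist9.png")
xr=-R.from_rotvec(o["orientation"]).as_matrix()[:,0];yr=np.array([-xr[1],xr[0],0]);t=np.array(o["tcp_pos"])
g=im.max(2)
for v in(266,272,278,284,290): print(v,"L",g[v,258:274].tolist(),"R",g[v,362:382].tolist())
for v in(278,284,290): print(v,"collar",g[v,286:306].tolist(),g[v,334:354].tolist())
for u in(265.5,372,299,346): print(u,[ (z,round(float((onz(c,u,272,z)-t)@yr*1000),1)) for z in(.075,.083,.09,.137,.142)])
# fingers: pad inner edges
for v in(330,350): print(v,"padL",g[v,205:245:2].tolist(),"padR",g[v,395:435:2].tolist())
E
```

```text
266 L [120, 127, 117, 110, 112, 110, 108, 114, 180, 219, 215, 205, 209, 208, 207, 208] R [132, 135, 135, 134, 135, 134, 135, 123, 118, 98, 109, 107, 106, 90, 72, 72, 97, 96, 91, 91]
272 L [144, 121, 115, 110, 111, 111, 109, 108, 156, 232, 218, 211, 210, 213, 214, 212] R [140, 138, 142, 140, 139, 136, 135, 132, 120, 93, 110, 108, 106, 83, 63, 77, 94, 93, 93, 93]
278 L [142, 109, 121, 116, 116, 109, 111, 107, 131, 230, 217, 209, 206, 208, 206, 210] R [133, 129, 132, 132, 133, 130, 129, 123, 114, 101, 104, 108, 92, 77, 69, 98, 99, 95, 94, 92]
284 L [142, 116, 125, 118, 112, 114, 108, 106, 111, 103, 111, 108, 105, 107, 107, 106] R [113, 108, 108, 110, 110, 105, 108, 107, 105, 108, 107, 105, 88, 66, 77, 95, 97, 96, 92, 111]
290 L [143, 128, 121, 121, 111, 116, 114, 110, 109, 107, 105, 110, 108, 110, 105, 110] R [109, 108, 111, 108, 110, 108, 109, 104, 113, 109, 106, 100, 83, 72, 87, 97, 94, 93, 96, 94]
278 collar [208, 206, 203, 205, 207, 206, 206, 207, 209, 197, 166, 137, 140, 140, 165, 204, 217, 211, 210, 206] [204, 200, 155, 108, 93, 95, 92, 106, 135, 133, 136, 133, 134, 136, 133, 137,
[... 445 characters left out ...]
5.5 [(0.075, -27.8), (0.083, -26.6), (0.09, -25.5), (0.137, -18.3), (0.142, -17.6)]
372 [(0.075, 31.5), (0.083, 30.2), (0.09, 29.1), (0.137, 21.8), (0.142, 21.0)]
299 [(0.075, -9.2), (0.083, -8.7), (0.09, -8.3), (0.137, -5.7), (0.142, -5.4)]
346 [(0.075, 17.0), (0.083, 16.4), (0.09, 15.8), (0.137, 12.0), (0.142, 11.6)]
330 padL [142, 149, 67, 58, 53, 45, 47, 49, 68, 106, 104, 103, 105, 103, 105, 75, 33, 38, 27, 36] padR [31, 24, 30, 74, 102, 107, 106, 105, 104, 104, 86, 44, 48, 49, 48, 45, 48, 83, 96, 89]
350 padL [41, 38, 33, 38, 107, 102, 107, 103, 103, 103, 105, 90, 34, 33, 24, 23, 34, 29, 31, 31] padR [35, 36, 28, 25, 39, 37, 40, 73, 102, 104, 102, 102, 106, 105, 106, 33, 35, 42, 45, 35]
```

Lateral result: the key is about 1.2 mm towards +y_r of the gap centre, against ±3 mm of play. I'm correcting that and advancing about 52 mm in two steps, watching the force.

Request:
{"fn": "jog_arm", "kwargs": {"plan": [[[0.03,-0.12,0],0],[[0,0,0],0],[[0.58,0.147,0],0],[[0.58,0.147,0],0],[[0.58,0.147,0],0],[[0.58,0.147,0],0],[[0,0,0],0]]}}

```text
clock: 19.4
tcp_pos: [0.5431, -0.1422, 0.1964]
orientation: [-0.388, 3.117, 0.001]
contact_force: [-0.2, -0.5, -2.1]
grip_width: 0.0556
```

Request:
{"fn": "jog_arm", "kwargs": {"plan": [[[0.58,0.147,0],0],[[0.58,0.147,0],0],[[0.58,0.147,0],0],[[0.58,0.147,0],0],[[0.4,0.1,0],0],[[0,0,0],0]]}}

```text
clock: 20.0
tcp_pos: [0.5698, -0.1356, 0.1963]
orientation: [-0.388, 3.117, 0.001]
contact_force: [-0.4, 0.4, -2.5]
grip_width: 0.0555
```

```bash
python3 - <<'E'
from h import *
import pickle
o=get_obs();print({k:np.round(o[k],4).tolist() for k in("clock","tcp_pos","orientation","contact_force","moment")})
c=get_calibration("wrist");im=grab_frame("wrist")[:,:,::-1].copy();cv2.imwrite("pics/wrist10.png",im);S=get_calibration("scene");sc=grab_frame("scene")[:,:,::-1];cv2.imwrite("pics/scene10.png",sc)
g=im.max(2)
def runs(m,o0):
    d=np.diff(np.r_[0,m.astype(int),0]);return [(int(a+o0),int(e+o0)) for a,e in zip(np.where(d>0)[0],np.where(d<0)[0]) if e-a>4]
for v in range(240,300,6): print(v,"bright",runs(g[v,230:410]>165,230),"dark",runs(g[v,230:410]<60,230))
E
```

```text
{'clock': 20.0, 'tcp_pos': [0.5698, -0.1356, 0.1963], 'orientation': [-0.3877, 3.1171, 0.0006], 'contact_force': [-0.3819, 0.4298, -2.4737], 'moment': [-0.0583, -0.0309, -0.02]}
240 bright [(276, 300), (339, 363)] dark []
246 bright [(276, 300), (339, 363)] dark []
252 bright [(276, 300), (338, 363)] dark []
258 bright [(277, 300), (338, 351)] dark []
264 bright [(267, 300)] dark []
270 bright [(267, 300)] dark []
276 bright [(267, 299), (303, 334)] dark []
282 bright [(277, 293), (295, 341)] dark []
288 bright [(277, 290), (293, 311), (330, 346)] dark []
294 bright [] dark [(261, 380)]
```

Request:
{"fn": "jog_arm", "kwargs": {"plan": [[[0,0,-0.2],0],[[0,0,-0.2],0],[[0,0,-0.2],0],[[0,0,0],0],[[0,0,0],0]]}}

```text
clock: 20.6
tcp_pos: [0.5692, -0.136, 0.1901]
orientation: [0.387, -3.117, -0.0]
contact_force: [-0.1, 0.2, -2.0]
grip_width: 0.0555
```

```bash
python3 - <<'E'
import cv2
g=cv2.imread("pics/wrist10.png").max(2)
for v in(258,264,270,276,282): print(v,g[v,262:282].tolist(),g[v,336:376:2].tolist())
E
```

```text
258 [114, 115, 113, 112, 112, 109, 116, 141, 114, 102, 104, 105, 102, 99, 160, 252, 242, 237, 236, 234] [96, 178, 244, 241, 235, 225, 229, 223, 167, 161, 164, 168, 159, 147, 97, 104, 93, 74, 75, 73]
264 [118, 117, 111, 111, 163, 224, 204, 198, 199, 197, 197, 198, 198, 197, 212, 246, 241, 239, 236, 234] [135, 166, 157, 171, 160, 165, 167, 167, 165, 162, 164, 166, 163, 142, 138, 139, 136, 119, 76, 78]
270 [121, 113, 110, 114, 162, 234, 220, 213, 214, 214, 215, 215, 212, 211, 214, 235, 242, 240, 238, 234] [140, 105, 160, 169, 162, 160, 169, 167, 164, 165, 165, 165, 163, 148, 143, 141, 139, 123, 78, 78]
276 [121, 115, 115, 111, 141, 235, 222, 216, 213, 215, 213, 215, 214, 215, 213, 223, 244, 240, 238, 235] [96, 99, 160, 166, 164, 163, 168, 164, 165, 163, 163, 165, 161, 146, 142, 143, 135, 122, 75, 78]
282 [122, 114, 115, 115, 109, 112, 130, 164, 157, 208, 208, 204, 154, 155, 155, 188, 247, 240, 238, 235] [212, 214, 200, 103, 99, 166, 165, 167, 165, 163, 163, 164, 159, 108, 80, 79, 75, 77, 74, 77]
```

Edge brightness shows the prongs passing in front of the cross-bar, so the bar is under them and the shaft is in the gap. I'll lower to contact.

Request:
{"fn": "jog_arm", "kwargs": {"plan": [[[0,0,-0.15],0],[[0,0,-0.15],0],[[0,0,-0.15],0],[[0,0,0],0]]}}

```text
clock: 21.0
tcp_pos: [0.5691, -0.136, 0.1854]
orientation: [0.387, -3.117, -0.0]
contact_force: [0.3, -0.9, -1.9]
grip_width: 0.0559
```

Request:
{"fn": "jog_arm", "kwargs": {"plan": [[[0,0,-0.1],0],[[0,0,-0.1],0],[[0,0,0],0],[[0,0,0],0]]}}

```text
clock: 21.4
tcp_pos: [0.5692, -0.1359, 0.1837]
orientation: [0.387, -3.118, -0.0]
contact_force: [-0.4, 0.5, -1.5]
grip_width: 0.0554
```

Request:
{"fn": "jog_arm", "kwargs": {"plan": [[[0,0,-0.1],0],[[0,0,-0.1],0],[[0,0,-0.1],0],[[0,0,0],0],[[0,0,0],0]]}}

```text
clock: 21.9
tcp_pos: [0.5694, -0.1359, 0.1814]
orientation: [-0.387, 3.118, -0.001]
contact_force: [-3.0, -0.8, 6.0]
grip_width: 0.0553
```

Request:
{"fn": "jog_arm", "kwargs": {"plan": [[[0,0,-0.1],0],[[0,0,-0.1],0],[[0,0,0],0],[[0,0,0],0]]}}

```text
clock: 22.3
tcp_pos: [0.57, -0.1356, 0.1809]
orientation: [-0.387, 3.116, -0.002]
contact_force: [-4.5, -0.4, 16.3]
grip_width: 0.0556
```

Contact at 16 N: the collar is on the prongs. I'm easing off, opening, and rising straight up.

Request:
{"fn": "jog_arm", "kwargs": {"plan": [[[0,0,0.1],0],[[0,0,0],0],[[0,0,0],0]]}}

```text
clock: 22.6
tcp_pos: [0.5699, -0.1357, 0.1811]
orientation: [-0.387, 3.116, -0.001]
contact_force: [-2.9, -0.3, 8.2]
grip_width: 0.0555
```

Request:
{"fn": "jog_arm", "kwargs": {"plan": [[[0,0,0],0],[[0,0,0],0],[[0,0,0],0],[[0,0,0],0],[[0,0,0],0],[[0,0,0],0],[[0,0,1],0],[[0,0,2],0],[[0,0,3],0],[[0,0,4],0],[[-3,-0.7,2],0],[[0,0,0],0]], "hand": 8.0}}

```text
clock: 23.8
tcp_pos: [0.5388, -0.1432, 0.304]
orientation: [-0.386, 3.114, -0.006]
contact_force: [-0.1, -1.0, -0.3]
grip_width: 0.0798
```

```bash
python3 - <<'E'
from h import *
import pickle
o=get_obs();print({k:np.round(o[k],4).tolist() for k in("clock","tcp_pos","contact_force","grip_width")})
C={};I={}
for n in("wrist","scene","top"):
    C[n]=get_calibration(n);I[n]=grab_frame(n)[:,:,::-1].copy();cv2.imwrite(f"pics/{n}11.png",I[n])
pickle.dump((o,C),open("c11.pkl","wb"))
b=np.radians(14);xr=np.array([np.cos(b),np.sin(b),0]);yr=np.array([-np.sin(b),np.cos(b),0]);s=np.array([.571,-.1365,.1])
for n in("wrist","scene"):
    for a,z in(("kg",.026),("top",.046)): print(n,a,proj(C[n],s+[0,0,z]).round(1))
    u=proj(C[n],s+[0,0,.036]).astype(int);w=45 if n=="wrist" else 26
    x0,y0=u-w;sub=(I[n][y0:y0+2*w,x0:x0+2*w].max(2)<60).astype(np.uint8)
    k,l,st,ce=cv2.connectedComponentsWithStats(sub)
    for j in range(1,k):
        if st[j,4]>40:
            ys,xs=np.where(l==j);print(n,"blob",st[j,:4]+[x0,y0,0,0],st[j,4],(ce[j]+[x0,y0]).round(1),[np.round(v,1) for v in cv2.minAreaRect(np.c_[xs,ys].astype(np.float32))])
    c=C[n];P=[proj(c,s+x*xr*1+y*yr+[0,0,z]) for x in(-.006,.006) for y in(-.028,.028) for z in(.006,.046)]
    print(n,"predicted upright box",np.round(np.min(P,0)),np.round(np.max(P,0)))
E
```

```text
{'clock': 23.8, 'tcp_pos': [0.5388, -0.1432, 0.304], 'contact_force': [-0.106, -0.9646, -0.2671], 'grip_width': 0.0798}
wrist kg [315.3 284.2]
wrist top [314.9 296.5]
wrist blob [278 260  82  33] 2505 [318.8 276.2] [array([48.5, 31. ]), array([32., 81.]), np.float64(90.0)]
wrist predicted upright box [274. 266.] [356. 305.]
scene kg [359.7 149.8]
scene top [360.  141.7]
scene blob [337 122  48  41] 713 [366.6 139.2] [array([28. , 22.9]), array([46.6, 40.3]), np.float64(2.6)]
scene predicted upright box [353. 135.] [366. 165.]
```

The key stands released in the rack, with the handle blob at wrist (278–360, 260–293). I'm moving the arm clear for an independent check of its tilt from the top and scene cameras.

Request:
{"fn": "jog_arm", "kwargs": {"plan": [[[0,-3,2],0],[[0,-3,2],0],[[0,-3,1],0],[[0,-3,1],0],[[0,-3,0],0],[[0,-3,0],0],[[0,-3,0],0],[[0,-3,0],0],[[0,-2,0],0],[[0,0,0],0],[[0,0,0],0]]}}

```text
clock: 25.05
tcp_pos: [0.5397, -0.4022, 0.3587]
orientation: [0.388, -3.117, -0.003]
contact_force: [0.3, 0.2, 0.3]
grip_width: 0.0798
```

```bash
python3 - <<'E'
from h import *
import pickle
o=get_obs();print({k:np.round(o[k],4).tolist() for k in("clock","tcp_pos","contact_force")})
C={};I={}
for n in("wrist","scene","top"):
    C[n]=get_calibration(n);I[n]=grab_frame(n)[:,:,::-1].copy();cv2.imwrite(f"pics/{n}12.png",I[n])
pickle.dump((o,C),open("c12.pkl","wb"))
b=np.radians(14);xr=np.array([np.cos(b),np.sin(b),0]);yr=np.array([-np.sin(b),np.cos(b),0]);s=np.array([.571,-.1365,.1])
def box(c,dx,th):
    a=np.radians(th);P=[proj(c,s+(dx+x*np.cos(a)-z*np.sin(a))*xr+y*yr+[0,0,z*np.cos(a)+x*np.sin(a)]) for x in(-.006,.006) for y in(-.028,.028) for z in(.006,.046)]
    return cv2.convexHull(np.array(P,np.float32))
for n in("top","wrist","scene"):
    c=C[n];u=proj(c,s+[0,0,.026]);print(n,"kg",u.round(1))
    if not(30<u[0]<610 and 30<u[1]<450): continue
    x0,y0=u.astype(int)-30;sub=(I[n][y0:y0+60,x0:x0+60].max(2)<55).astype(np.uint8)
    k,l,st,ce=cv2.connectedComponentsWithStats(sub)
    for j in range(1,k):
        if st[j,4]>60: ys,xs=np.where(l==j);print(" blob",st[j,:4]+[x0,y0,0,0],st[j,4],(ce[j]+[x0,y0]).round(1),[np.round(v,1) for v in cv2.minAreaRect(np.c_[xs,ys].astype(np.float32))])
    for th in(-10,0,10):
        h=box(c,0,th);M=cv2.moments(h);r=cv2.boundingRect(h);print(" pred",th,r,round(M["m00"]),round(M["m10"]/M["m00"],1),round(M["m01"]/M["m00"],1),[np.round(v,1) for v in cv2.minAreaRect(h)])
E
```

```text
{'clock': 25.05, 'tcp_pos': [0.5397, -0.4022, 0.3587], 'contact_force': [0.2717, 0.2489, 0.3417]}
top kg [467.  217.4]
 blob [452 215  33  13] 189 [468.2 220.8] [array([31.2, 33.7]), array([ 6.3, 33.5]), np.float64(76.0)]
 pred -10 (448, 204, 37, 22) 401 466.6 214.9 [array([466.7, 214.9]), array([11.9, 37.1]), np.float64(76.2)]
 pred 0 (448, 208, 38, 18) 293 467.4 217.3 [array([467.4, 217.2]), array([ 8.3, 37. ]), np.float64(76.2)]
 pred 10 (449, 212, 38, 15) 300 468.0 219.8 [array([468. , 219.8]), array([ 8.5, 37. ]), np.float64(76.2)]
wrist kg [579.1 320.1]
 blob [549 300  60  28] 1438 [580.6 313.3] [array([29.5, 23.5]), array([27., 59.]), np.float64(90.0)]
 pred -10 (537, 305, 86, 39) 2457 578.7 325.0 [array([579.7, 324.8]), array([37.7, 84.8]), np.float64(89.5)]
 pred 0 (538, 304, 87, 34) 2198 580.4 321.0 [array([581.2, 320.9]), array([32.8, 86.2]), np.float64(89.6)]
 pred 10 (538, 303, 88, 27) 1859 581.6 316.4 [array([582. , 316.4]), array([26.6, 86.4]), np.float64(89.6)]
scene kg [359.7 149.8]
 blob [338 122  51  41] 702 [369.3 138.1] [array([34.9, 23.3]), array([47. , 40.3]), np.float64(8.1)]
 pred -10 (350, 134, 15, 31) 300 357.6 149.7 [array([357.5, 149.8]), array([29.4, 14. ]), np.float64(81.1)]
 pred 0 (353, 134, 13, 31) 262 359.6 149.9 [array([359.6, 149.9]), array([11.6, 30.2]), np.float64(2.3)]
 pred 10 (354, 135, 16, 31) 217 361.7 150.3 [array([361.6, 150.3]), array([ 8.7, 30.6]), np.float64(14.0)]
```

```bash
python3 - <<'E'
from h import *
import pickle
g=cv2.imread("pics/wrist12.png").max(2);g1=cv2.imread("pics/wrist11.png").max(2)
print("w12 rows 288-345")
for u in(548,560,595,610): print(u,g[288:345,u].tolist())
print("w11 rows 245-310")
for u in(285,300,340,352): print(u,g1[245:312,u].tolist())
a=cv2.imread("pics/scene0.png").astype(int);b=cv2.imread("pics/scene12.png").astype(int)
d=np.abs(a-b).max(2)
print("scene diff rows 128-182, cols 340-382 step2")
for v in range(128,196,2): print(v,''.join('#' if d[v,u]>35 else '.' for u in range(335,395)),''.join('%x'%(b[v,u].max()//16) for u in range(335,395)))
E
```

```text
w12 rows 288-345
548 [187, 185, 186, 190, 190, 195, 204, 212, 220, 229, 235, 235, 207, 72, 26, 35, 42, 36, 41, 35, 43, 33, 27, 82, 182, 232, 232, 229, 228, 230, 231, 231, 232, 232, 231, 232, 230, 229, 228, 230, 229, 229, 229, 233, 187, 116, 116, 112, 185, 228, 233, 231, 231, 232, 196, 130, 137]
560 [233, 231, 229, 227, 214, 163, 149, 158, 163, 168, 141, 119, 93, 27, 29, 37, 27, 32, 34, 36, 33, 36, 36, 39, 37, 35, 42, 40, 36, 42, 45, 43, 35, 45, 91, 117, 117, 115, 116, 118, 120, 118, 118, 118, 122, 120, 114, 124, 182, 223, 229, 229, 228, 228, 185, 132, 139]
595 [141, 137, 118, 100, 89, 93, 92, 87, 92, 124, 146, 110, 53, 19, 21, 23, 26, 33, 27, 32, 39, 33, 27, 27, 32, 29, 31, 29, 31, 31, 35, 47, 43, 48, 45, 44, 48, 42, 42, 41, 93, 133, 139, 139, 138, 137, 135, 137, 138, 138, 140, 138, 137, 140, 137, 133, 136]
610 [94, 97, 102, 95, 89, 93, 91, 90, 91, 97, 134, 137, 135, 140, 139, 138, 140, 140, 142, 89, 23, 29, 29, 29, 32, 32, 36, 24, 31, 30, 40, 44, 48, 44, 49, 45, 49, 47, 46, 27, 189, 224, 230, 235, 240, 245, 238, 218, 219, 222, 224, 221, 222, 221, 223, 219, 224]
w11 rows 245-310
285 
[... 4835 characters left out ...]
......... 876789987777778899999998987666677777777778888888888888888888
186 ............................................................ 76678988777776666677788887766666676666666789a988788888888888
188 ............................................................ 66678899abbba98887665555666666666666666666789876678888888888
190 ............................................................ 6667899999aaaabbbba96544566666666666766777766766678888888888
192 ............................................................ 666788999999999999986556666666666666766767677666788888888888
194 ............................................................ 666789999999999999876566666666666666676766766667888888888888
```

The numbers hint that the key may lean forward, so I'll fit its tilt and height from the face edges in the two unobstructed wrist images.

```bash
python3 - <<'E'
from h import *
import pickle
from scipy.optimize import least_squares
c1=pickle.load(open("c11.pkl","rb"))[1]["wrist"];D=pickle.load(open("c12.pkl","rb"))[1];c2=D["wrist"];S=D["scene"]
b=np.radians(14);xr=np.array([np.cos(b),np.sin(b),0]);yr=np.array([-np.sin(b),np.cos(b),0]);s=np.array([.571,-.1365,.1])
def W(p,a,e,y=0):
    th,dx,dz=p[0],p[1]/1000,p[2]/1000;ax=np.array([-np.sin(th),np.cos(th)]);pe=np.array([np.cos(th),np.sin(th)]);v=a*ax+e*pe
    return s+(dx+v[0])*xr+y*yr+[0,0,dz+v[1]]
L=[(-.02,-.006),(.02,-.006),(.02,.006)]
obs=[260,277.5,291.8,300.3,318.3,327.7]
f=lambda p:np.array([proj(c1,W(p,*l))[1] for l in L]+[proj(c2,W(p,*l,.01))[1] for l in L])
for bias in(False,True):
    r=least_squares(lambda p:np.r_[f(p)+(p[3] if bias else 0)-obs,p[3]/4],[0,0,26,0])
    print(bias,"tilt",np.degrees(r.x[0]).round(1),"dx,dz",r.x[1:3].round(1),"b",r.x[3].round(1),"res",(f(r.x)+(r.x[3] if bias else 0)-obs).round(1))
# same bias reference: known rack features in w11 (upright front top edge ~ row, base front edge)
print("pred upright front-top row w11",proj(c1,s+.03*xr+[0,0,.008])[1],"back?",proj(c1,s+.038*xr+[0,0,.008])[1])
g=cv2.imread("pics/wrist11.png").max(2);print("col 318 rows 292-330",g[292:332,318].tolist());print("col 330 base front",g[215:262,330].tolist())
print("pred base front",proj(c1,s-.05*xr-[0,0,.092])[1],"tip front bottom/top",proj(c1,s-.034*xr-[0,0,.008])[1],proj(c1,s-.034*xr+[0,0,.005])[1],"tip back top",proj(c1,s-.028*xr+[0,0,.005])[1])
print("col 346 (prong)",g[225:262,346].tolist())
for th in(0,5,10):
    p=[np.radians(th),-5-26*np.sin(np.radians(th)),26]
    print(th,"scene +y end: handle bot",proj(S,W(p,-.02,0,.028)).round(1),"top",proj(S,W(p,.02,0,.028)).round(1),"bar top",proj(S,W(p,-.056,0,.028)).round(1),"foot",proj(S,W(p,-.068,0,.028)).round(1))
E
```

```text
False tilt 4.7 dx,dz [-5.9 24. ] b 0.0 res [ 0.2 -0.7  1.7 -0.7 -1.9  1. ]
True tilt 3.2 dx,dz [-5.8 15.1] b 4.5 res [ 0.1 -0.5  1.2 -0.5 -1.5  0.9]
pred upright front-top row w11 308.82700630263525 back? 317.59479319599706
col 318 rows 292-330 [56, 106, 112, 112, 113, 111, 114, 113, 111, 116, 113, 112, 113, 109, 113, 149, 205, 218, 226, 224, 223, 219, 221, 186, 132, 137, 134, 135, 137, 135, 137, 135, 135, 135, 135, 135, 138, 134, 131, 134]
col 330 base front [105, 104, 103, 105, 104, 106, 107, 102, 101, 107, 101, 103, 105, 102, 104, 101, 103, 100, 100, 101, 100, 99, 98, 103, 99, 90, 94, 92, 108, 122, 123, 120, 121, 130, 131, 120, 87, 99, 168, 197, 194, 188, 194, 196, 127, 33, 31]
pred base front 188.09094762693132 tip front bottom/top 226.78658954186616 231.48639393522632 tip back top 239.04071398335262
col 346 (prong) [104, 105, 110, 113, 124, 115, 169, 179, 185, 184, 172, 144, 142, 169, 168, 162, 160, 159, 155, 152, 154, 151, 148, 147, 146, 144, 143, 142, 140, 138, 136, 167, 167, 166, 166, 15, 25]
0 scene +y end: handle bot [358.5 164.9] top [359.  148.9] bar top [358.1 178.7] foot [357.9 183.2]
5 scene +y end: handle bot [358.7 164.9] top [360.8 149.2] bar top [356.9 178.4] foot [356.3 182.8]
10 scene +y end: handle bot [359.  164.9] top [362.7 149.6] bar top [355.8 178. ] foot [354.7 182.2]
```

```bash
python3 - <<'E'
from h import *
import pickle
S=pickle.load(open("c12.pkl","rb"))[1]["scene"]
b=np.radians(14);xr=np.array([np.cos(b),np.sin(b),0]);yr=np.array([-np.sin(b),np.cos(b),0]);s=np.array([.571,-.1365,.1])
B=cv2.imread("pics/scene12.png").max(2)
rows=(138,140,142,148,150,152,154,156,158,160,162)
o={}
for v in rows:
    d=[u for u in range(355,372) if B[v,u]<64];o[v]=(min(d),max(d)) if d else None
print("dark",o)
for th in(0,5,10):
    a=np.radians(th);m=np.zeros((480*4,640*4),np.uint8)
    P=[proj(S,s+(-.006+x*np.cos(a)-z*np.sin(a))*xr+y*yr+[0,0,z*np.cos(a)+x*np.sin(a)]) for x in(-.006,.006) for y in(-.028,.028) for z in(.006,.046)]
    cv2.fillConvexPoly(m,(cv2.convexHull(np.array(P,np.float32))*4+2).astype(np.int32),1)
    print(th,{v:(round(np.where(m[v*4+2])[0].min()/4,1),round(np.where(m[v*4+2])[0].max()/4,1)) for v in rows if m[v*4+2].any()})
E
```

```text
dark {138: None, 140: (364, 366), 142: (355, 366), 148: (360, 367), 150: (360, 366), 152: (359, 365), 154: (360, 364), 156: (359, 364), 158: (359, 362), 160: (358, 362), 162: (359, 361)}
0 {138: (np.float64(362.0), np.float64(369.0)), 140: (np.float64(361.0), np.float64(368.8)), 142: (np.float64(360.0), np.float64(368.8)), 148: (np.float64(357.0), np.float64(368.5)), 150: (np.float64(357.0), np.float64(368.2)), 152: (np.float64(357.0), np.float64(368.2)), 154: (np.float64(356.8), np.float64(367.2)), 156: (np.float64(356.8), np.float64(366.2)), 158: (np.float64(356.8), np.float64(365.2)), 160: (np.float64(356.8), np.float64(364.5)), 162: (np.float64(356.5), np.float64(363.5))}
5 {138: (np.float64(364.2), np.float64(370.5)), 140: (np.float64(363.2), np.float64(370.2)), 142: (np.float64(362.2), np.float64(370.0)), 148: (np.float64(359.2), np.float64(369.0)), 150: (np.float64(358.8), np.float64(368.8)), 152: (np.float64(358.5), np.float64(368.5)), 154: (np.float64(358.2), np.float64(367.5)), 156: (np.float64(358.0), np.float64(366.8)), 158: (np.float64(357.8), np.float64(365.8)), 160: (np.float64(357.2), np.float64(364.8)), 162: (np.float64(357.0), np.float64(363.8))}
10 {138: (np.float64(366.0), np.float64(372.2)), 140: (np.float64(365.0), np.float64(371.8)), 142: (np.float64(364.0), np.float64(371.2)), 148: (np.float64(361.0), np.float64(369.8)), 150: (np.float64(360.5), np.float64(369.2)), 152: (np.float64(360.0), np.float64(368.8)), 154: (np.float64(359.5), np.float64(368.0)), 156: (np.float64(359.0), np.float64(367.0)), 158: (np.float64(358.5), np.float64(366.0)), 160: (np.float64(358.0), np.float64(365.2)), 162: (np.float64(357.5), np.float64(364.2))}
```

The scene silhouette matches an upright key: row centres are 365, 363 and 360, against 365, 362.6 and 360 predicted for 0°. The wrist fit gives 3–5° and 24 mm height, which is also inside the limits. The robot is clear, so I'm handing in.

```bash
python3 - <<'E'
from h import *
a=cv2.imread("pics/top0.png").astype(int);b=cv2.imread("pics/top12.png").astype(int);d=np.abs(a-b).max(2)
for n,(x,y,w,h) in dict(tape=(338,292,55,55),loupe=(360,250,22,18),cleaner=(360,145,22,85),brick=(178,215,32,55)).items(): print(n,int((d[y:y+h,x:x+w]>50).sum()))
print(hand_in(),get_obs()["clock"])
E
```

```text
tape 175
loupe 0
cleaner 0
brick 0
the job is handed in; nothing more can be done
the job is handed in; nothing more can be done
```

The interlock key is out of the box and hanging on the two-prong rack, and I handed the job in at about 25 s of the 53 s. No verdict was reported.

**What I did:** I turned the key with loosely open jaws, overshot by about 9°, and corrected that with a grip on the handle's ends. Then I drew it out about 80 mm square to the plate, with no resistance. Because the tool cannot tilt, I uprighted the key by pressing its cross-bar against the prong tips. I set the shaft into the gap, lowered the collar until it met the prongs (16 N), released it and moved the arm clear.

**Last checks:**
- **Position:** the wrist-image fit puts the handle's middle about 24 mm above the prongs and 6 mm in front of the seat. Before lowering, the key was centred across the prongs to about 1 mm.
- **Upright:** the two checks disagreed slightly. The scene camera's outline fits 0°, while the wrist fit gave 3–5°; both are under the 8° limit.
- **Bystanders:** in the top view before and after, the loupe, cleaner and brick show no change. The tape roll's area shows about 175 changed pixels. I think that is the arm or its shadow, as the arm stayed well above the tape, but I did not confirm it.

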